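Zero the spring tester and hold its slide at the mark

ROBOT

A 6-joint arm with a two-finger parallel gripper is mounted at the origin on a cart in front of the work surface, level with it; the furniture and walls round the work are solid. World frame = base frame: x ahead of the robot, y to its left, z up, the work surface at z = 0. Lengths are in m, angles in degrees, forces in N, time in s.
With the tool pointing down it reaches from about 0.275 to 0.75 m from the base axis. Payload 10.2 kg.
Tool frame: the origin (TCP) lies at the very end of the fingers, on their centre line; the grasp point (between the pads) lies 19 mm behind it; z points along the fingers, y is the line along which they close (so a half turn about z gives the same grasp; the last joint's range is limited). The gripper opens to 85 mm and grips with 20 to 120 N. Pads are 22 mm wide; open, the fingers measure 114 mm over their backs; the gripper's body (76 mm by 85 mm) begins 54 mm behind the grasp point. The pads swing forward as they close: fully open they stand 13 mm farther back than shut.
Start: joints at [-83.617, 17.928, 85.812, -0, 76.261, -12.8], TCP at [0.172, -0.496, 0.231] pointing down, gripper open.
Joint ranges: [-168.41, 168.41], [-55.51, 124.54], [10.69, 146.95], [-70.63, 250.63], [1, 178], [-165.06, 165.06]. Speed limits (degrees/s): [136.94, 136.94, 172.46, 180, 180, 180].

INTERFACE

Orientations are given as a 3x3 rotation matrix whose columns are the frame's x, y, z axes.
In Python, from rig import env gives the robot as it stands.
- The arm moves only by the tool move_arm, never from a script. Its argument "rows" is a list of rows, each a list of 3 entries, a list of its own where there are three numbers: the turn, a rotation vector about the tool's x, y, z in units of 5 degrees (1.0 is 5 degrees), then the shift along the tool's x, y, z in units of 40 mm (1.0 is 40 mm), then the opening, from -1 (shut) to 1 (fully open). A call has 1 to 8 rows; each row shifts and turns the commanded pose from where the row before left it, along the tool's axes as they then stand; what a row does not reach is not made up. A row lasts 1/10 s, in which the tool goes at most 50 mm and 8.59 degrees, less where a joint would pass 70% of its speed; a pose out of reach is approached as far as the arm can. A call is refused whole if a number of a shift passes 1 or a number of a turn 1, either way. A call with a gripper value outside its range is refused whole. The fingers move at their own pace and stop on an object; the grip force is fixed at half the most. Time passes only in rows, so rows that do not move let the fingers close. It gives the time, the measured TCP pose, the force, the opening and the grip force at its end, in the units of the state.
- env.get_state(): the state, without advancing time (a new reading comes with each control period).
- env.grab_frame(name): name is "scene" or "top"; returns a dict with "pixels" (420x560x3 uint8, red, green, blue), "fx", "fy", "cx", "cy" (pixels), "xyz" and "orientation" of the camera in the world. Camera axes: x right, y up, looking along -z (the intrinsics and any distortion apply to the point x, -y, -z); pixel columns grow to the right and rows downward; lengths in m; the calibration is good to about 2 mm. A picture is of the moment at which its call begins. There is no depth.
- env.hand_in(): hands the job in; it is judged then, once.
The state is a dict: "time": time; "qpos": joint angles; "joint_vel": joint speeds; "tau": joint torques, N m; "tool_pos": TCP position; "tcp_rot": TCP orientation; "ft_force": force on the tool from outside, world axes, zero at the start; "ft_torque": the same for the moment, N m; "width": finger opening in m; "gripper_force": force on a finger pad.
Only numpy, scipy, OpenCV 4.12 (cv2) and the standard library are available. Lean on these libraries where they do the work, as an engineer would, in place of code of your own. Each camera call takes 0.05 s, during which the arm holds its last target. There are 200 camera calls.

TASK

On the small spring tester, first turn the tare knob so that its pointer stands at zero, the long tick on the dial, and leave it there. Then pull the slide out by its upright grip, against the spring, until its white pointer lines up with the white pointer of the mark rider on the scale rail, going no more than a centimetre past it, and finish while holding it there, still gripped, since it springs back when let go. Leave the small things round the tester where they lie.

Things in the scene. Friction and masses are not known exactly. Their poses are not given: they have to be found in the camera images.
- tester: Spring tester fixed to the worktop: dark base plate 280x104x12 mm. Origin on the worktop, 10 mm behind the plate's centre; +x to the grey housing (x 30 to 130 mm, 90 wide, top 60 high), slide pulls out along -x, z up. White dial, 80 mm across, on the housing at x=80, y=0. Guide rods 25 high run to a front block at x=-138 (38 high); scale rail along x at y=-44 (24 high).
- tare_knob (a joint): Angle (rad) of the tare knob in the middle of the dial: 0 when its pointer stands at the long zero tick, on the tester's -x side of the dial; grows counterclockwise seen from above. Starts 0.5 to 1.35 counterclockwise of zero; range -1.8 to 1.8. Light friction, 0.05 N m; stays where it is left.
- tare_grip (a point): On the knob's upright axis, 90 mm above the worktop, in its grip bar: upright black bar 12 mm wide, 36 mm long, 66 to 94 mm above the worktop, on a round skirt 35 mm across, top 68 mm above the worktop. Axes turn with the knob: the bar is long along x, its pointer (white line on top) points along -x.
- pull_slide: Slide: aluminium carriage 34x46 mm, top 34 mm above the worktop, with an upright black grip 18 mm thick (x), 28 wide (y), top 84 mm above the worktop. Origin at worktop height under the grip's centre; axes as the tester's. Rests at tester x=-20 mm, slides up to 85 mm along -x against a spring (4.4 N at rest plus 1.1 N per 10 mm) that draws it back when let go.
- slide_grip (a point): Point on the slide grip's upright centre line, 66 mm above the worktop: a good height to pinch it from above. 50 mm are free between the rest position's grip centre and the housing.
- slide_pointer (a point): Tip of the slide's pointer, a white bar 3 mm wide that juts 11 mm out of the carriage's -y side, level in x with the grip's centre; tip at tester y = -33 mm, 34 mm above the worktop.
- mark_tip (a point): Inner tip of the mark rider's pointer, a white bar 3 mm wide across the top of a black block 12 mm square and 31 mm high clamped immovably on the scale rail; at tester y = -35 mm, 34 mm above the worktop, axes parallel to the tester's. It stands 30 to 55 mm out (-x) from the slide pointer's rest position.
- match_box: Bystander to leave alone: match box, 36x54x14 mm. Origin at the centre of its underside.
- dish_c: Bystander to leave alone: round lidded petri dish, 55 mm across, 14 mm high. Origin at the centre of its underside.
- stopper: Bystander to leave alone: grey-brown tapered stopper, 30 mm across, 28 mm high. Origin at the centre of its underside.
- pen_grey: Bystander to leave alone: grey pen lying down, 131 mm long, 12 mm high. Origin at the centre of its underside.
- marker_blue: Bystander to leave alone: white marker with a blue cap lying down, 131 mm long, 20 mm high. Origin at the centre of its underside.

How it is judged:
By the outcome, as a careful person would: the job done as asked, in the order asked, and still so for the second after the job is handed in, while the arm keeps its last pose, push and grip.
It also fails if it takes over 45 s, if anything falls off the work surface, if the arm or the gripper's body presses on something with over 40 N, if the wrist force passes 120 N, or if a joint passes its speed limit or range.

## Working session

There is one attempt and no reset: what is moved stays moved. The work goes in short steps, Python scripts to look and compute and a tool call to move; the robot and the scene stay as the last step left them, time stands still between calls to the robot, and variables do not carry over. Pictures are saved under pics/ and viewed, at most 10 in all, crops included, and the job is handed in when it is done.

Besides the shell and the picture viewer there is one more tool, called after "Request:" as a command line: name --argument value ..., lists and objects as JSON in quotes. move_arm: Moves the arm, as the interface text tells. Its arguments: {"type":"object","properties":{"rows":{"type":"array"}},"required":["rows"]}

```bash
mkdir -p pics
python3 - <<'E'
from rig import env
import cv2,pickle
for n in("scene","top"):
    f=env.grab_frame(n);pickle.dump(f,open(n+".pkl","wb"))
    cv2.imwrite(f"pics/{n}0.png",f["pixels"][:,:,::-1])
    print(n,{k:v for k,v in f.items() if k!="pixels"})
s=env.get_state();print(s)
E
```

```text
scene {'fx': 435.1365534731885, 'fy': 435.1365534731885, 'cx': 280.29241600495743, 'cy': 205.10933806120408, 'xyz': array([ 0.14234076, -0.72003949,  0.65271668]), 'orientation': array([[ 0.80037611,  0.39020978, -0.45512021],
       [-0.5991605 ,  0.54614385, -0.58543453],
       [ 0.02011883,  0.74125787,  0.67091878]])}
top {'fx': 462.03288746239645, 'fy': 462.03288746239645, 'cx': 279.8662643645786, 'cy': 207.17632217696053, 'xyz': array([ 0.37508216, -0.21419367,  0.92813242]), 'orientation': array([[-0.02525011,  0.98480472, -0.17181993],
       [-0.99967591, -0.02543145,  0.00114607],
       [-0.00324098,  0.17179319,  0.98512771]])}
{'time': 0.1, 'qpos': array([-8.36169614e+01,  1.79567097e+01,  8.58493803e+01, -5.48538209e-05,
        7.62614329e+01, -1.27986951e+01]), 'joint_vel': array([ 0.02537701, -0.10915985, -0.15064501,  0.02607576,  0.12948418,
       -0.04613522]), 'tau': array([ 3.83363717e-03, -4.12901187e+01, -2.60140193e+01, -1.14585009e-04,
        3.05143032e-03, -1.10950592e-05]), 'tool_pos': array([ 0.17246917, -0.49561842,  0.23078991]), 'tcp_rot': array([[ 9.44481109e-01,  3.28565697e-01, -1.31943402e-04],
       [ 3.28565620e-01, -9.44480419e-01,  1.17108867e-03],
       [ 2.60161605e-04, -1.14942319e-03, -9.99999306e-01]]), 'ft_force': array([-0.60427469, -0.39914741, -0.43943246]), 'ft_torque': array([-0.02128778, -0.04773008, -0.01103311]), 'gripper_force': 0.0, 'width': 0.0855092407827229}
```

View pics/scene0.png

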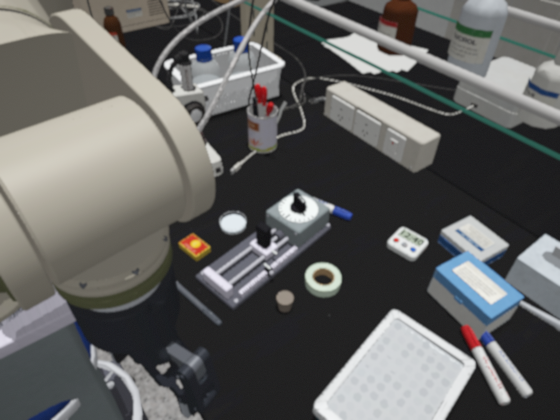

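View pics/top0.png

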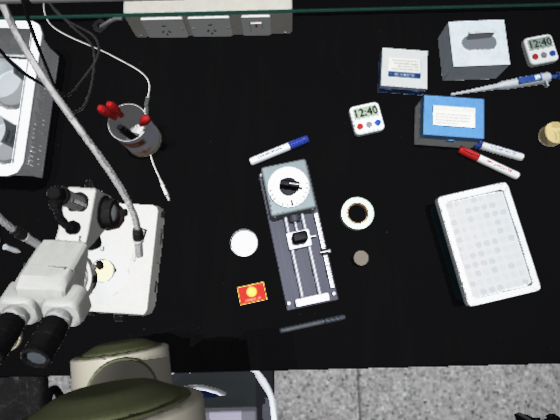

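The top view shows the tester: dial at about (289,188), slide grip at (299,237), rider at (325,251), and front block at (312,299). The bystanders lie around it. I'll enlarge both views.

Run:
```python
import cv2
a=cv2.imread("pics/top0.png")[150:320,240:360]
b=cv2.imread("pics/scene0.png")[185:305,190:340]
a=cv2.resize(cv2.rotate(a,cv2.ROTATE_90_CLOCKWISE),None,fx=4.7,fy=4.7,interpolation=cv2.INTER_CUBIC)
cv2.imwrite("pics/a.png",a)
cv2.imwrite("pics/b.png",cv2.resize(b,None,fx=5,fy=5,interpolation=cv2.INTER_CUBIC))
```

```text
(no output)
```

View pics/a.png

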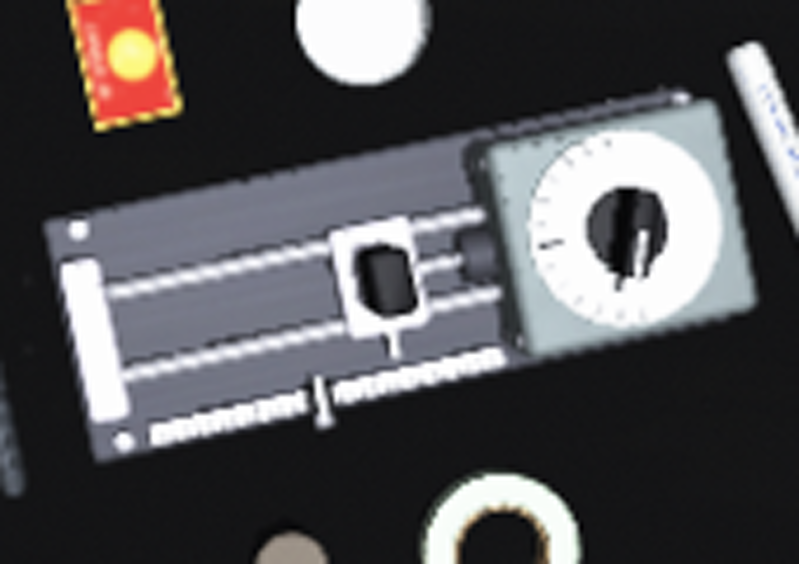

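View pics/b.png

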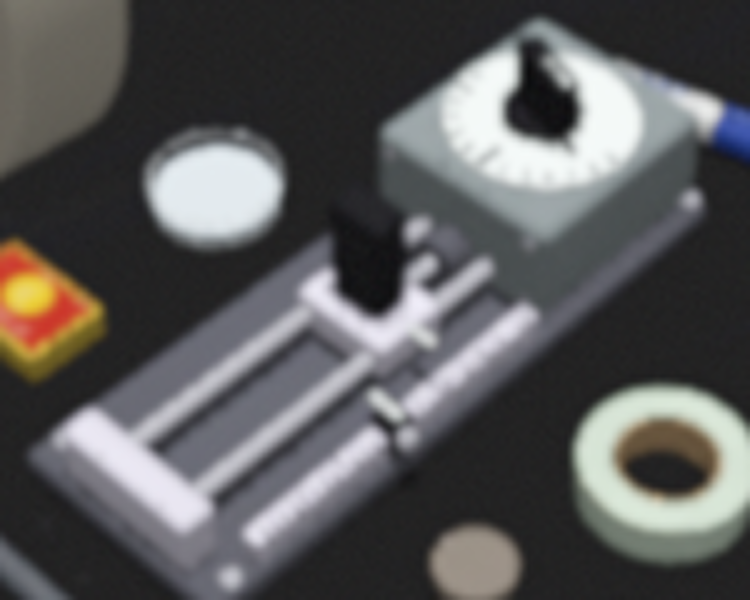

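The zoomed top crop shows these points: dial centre (626,229), zero tick (552,244), front block centre (95,340), slide pointer tip (394,356), and mark tip (319,378). The knob pointer is the white line from (643,230) to (620,290), pointing image-down (CCW of zero). The scene crop shows the same layout.

```bash
cat > h.py <<'E'
import numpy as np,pickle
def ray(f,c,r,z):
    d=f["orientation"]@np.array([(c-f["cx"])/f["fx"],-(r-f["cy"])/f["fy"],-1])
    p=f["xyz"]; return p+d*(z-p[2])/d[2]
def proj(f,p):
    q=f["orientation"].T@(np.asarray(p)-f["xyz"])
    return np.array([f["cx"]+f["fx"]*q[0]/-q[2], f["cy"]-f["fy"]*q[1]/-q[2]])
def rot(u,v,z,f,k=4.7): return ray(f,240+(v+.5)/k-.5,150+169.5-(u+.5)/k,z)
E
python3 - <<'E'
from h import *
f=pickle.load(open("top.pkl","rb"))
P={}
for n,u,v,z in [("dial",626,229,.061),("tick",552,244,.061),("block",95,340,.038),("sp",394,356,.034),("mk",319,378,.034),
 ("c1",45,220,.012),("c2",100,461,.012),("h1",715,98,.060),("h2",757,302,.060),("h3",533,355,.060),("h4",485,150,.060),
 ("k1",643,232,.094),("k2",619,290,.066),("grip",384,278,.084)]:
    P[n]=rot(u,v,z,f);print(n,P[n].round(4))
d=P["block"]-P["dial"];print("len",np.linalg.norm(d[:2]),"yaw of -x",np.degrees(np.arctan2(d[1],d[0])))
for a,b in [("c2","c1"),("h1","h4"),("h2","h3"),("h2","h1"),("h3","h4"),("sp","mk"),("dial","tick"),("k1","k2")]:
    d=P[b]-P[a];print(a,b,np.linalg.norm(d[:2]).round(4),np.degrees(np.arctan2(d[1],d[0])).round(2))
E
```

```text
dial [ 0.5668 -0.2325  0.061 ]
tick [ 0.5359 -0.2377  0.061 ]
block [ 0.3524 -0.2714  0.038 ]
sp [ 0.4733 -0.2827  0.034 ]
mk [ 0.4421 -0.2906  0.034 ]
c1 [ 0.3327 -0.2228  0.012 ]
c2 [ 0.3525 -0.3232  0.012 ]
h1 [ 0.6059 -0.1796  0.06  ]
h2 [ 0.6216 -0.2642  0.06  ]
h3 [ 0.5271 -0.2825  0.06  ]
h4 [ 0.5095 -0.1989  0.06  ]
k1 [ 0.5663 -0.2332  0.094 ]
k2 [ 0.5621 -0.257   0.066 ]
grip [ 0.4646 -0.2484  0.084 ]
len 0.21792011200492686 yaw of -x -169.719551733394
c2 c1 0.1022 101.13
h1 h4 0.0983 -168.68
h2 h3 0.0963 -169.05
h2 h1 0.0861 100.5
h3 h4 0.0854 101.86
sp mk 0.0321 -165.87
dial tick 0.0313 -170.42
k1 k2 0.0242 -99.91
```

Run:
```python
from h import *
from scipy.optimize import least_squares
import cv2
f=pickle.load(open("top.pkl","rb")); g=pickle.load(open("scene.pkl","rb"))
k=4.7
T=[((80,0,61),626,229),((-138,0,38),95,340),((130,45,60),715,98),((130,-45,60),757,302),((30,-45,60),533,355),((30,45,60),485,150),((-150,52,12),45,220),((-150,-52,12),100,461)]
S=[((130,45,60),541,17),((30,45,60),381,132),((30,-45,60),545,243),((130,-45,60),697,140),((-150,52,12),30,455),((80,0,61),542,115)]
obs=[(f,p,np.array([240+(v+.5)/k-.5,319.5-(u+.5)/k])) for p,u,v in T]
obs2=[(g,p,np.array([190+(u+.5)/5-.5,185+(v+.5)/5-.5])) for p,u,v in S]
def res(q,o):
    c,s=np.cos(q[2]),np.sin(q[2])
    return np.concatenate([proj(F,[q[0]+(c*p[0]-s*p[1])/1e3,q[1]+(s*p[0]+c*p[1])/1e3,p[2]/1e3])-m for F,p,m in o])
for o in(obs,obs2,obs+obs2):
    r=least_squares(lambda q:res(q,o),[.487,-.25,.185],loss="soft_l1",x_scale=[.01,.01,.1])
    print(r.x[:2].round(4),np.degrees(r.x[2]).round(2),res(r.x,o).round(1))
    q=r.x;R=np.array([[np.cos(q[2]),-np.sin(q[2])],[np.sin(q[2]),np.cos(q[2])]])
    for n,u,v,z in[("sp",394,356,.034),("mk",319,378,.034),("mkout",325,425,.034),("grip",384,278,.084),("dial",626,229,.061),("tick",552,244,.061),("k1",643,232,.094),("k2",638,275,.094),("kblk",620,290,.068)]:
        print(n,(R.T@(rot(u,v,z,f)[:2]-q[:2])*1e3).round(1),end=" ")
    print()
a=cv2.imread("pics/top0.png")[165:212,262:316]; b=cv2.imread("pics/scene0.png")[185:230,272:326]
a=cv2.resize(a,(540,470),interpolation=cv2.INTER_CUBIC)
b=cv2.resize(b,(540,450),interpolation=cv2.INTER_CUBIC)
cv2.imwrite("pics/ka.png",a)
```

```text
[ 0.4884 -0.246 ] 10.63 [-0.6 -0.1  0.  -0.2 -0.9 -0.9  1.  -1.4  1.2  0.4 -1.4  0.  -0.1  0.7
  0.9  1. ]
sp [-21.6 -33.3] mk [-53.7 -35.3] mkout [-55.3 -54.7] grip [-23.7   2.1] dial [79.6 -1.2] tick [48.2 -0.6] k1 [79.  -1.7] k2 [ 73.4 -17.9] kblk [ 70.4 -24.4] 
[ 0.4879 -0.2484] 10.55 [-0.1 -0.2 -0.9 -0.2  0.4  0.   2.2 -5.  -1.   0.2  0.3  1.2]
sp [-20.7 -31.1] mk [-52.7 -33.1] mkout [-54.4 -52.6] grip [-22.9   4.2] dial [80.4  1.2] tick [49.1  1.7] k1 [79.8  0.6] k2 [ 74.3 -15.5] kblk [ 71.4 -22. ] 
[ 0.4883 -0.2468] 10.52 [-0.1 -0.1  0.3 -0.2 -0.4 -1.   1.5 -1.4  1.6  0.5 -0.9 -0.   0.2  0.7
  1.2  1.1 -0.4 -0.7 -1.1 -0.7  0.1 -0.5  1.9 -5.5 -1.3 -0.5  0.   0.7]
sp [-21.4 -32.6] mk [-53.4 -34.6] mkout [-55. -54.] grip [-23.6   2.8] dial [79.7 -0.2] tick [48.4  0.3] k1 [79.1 -0.8] k2 [ 73.7 -16.9] kblk [ 70.7 -23.4]
```

View pics/ka.png

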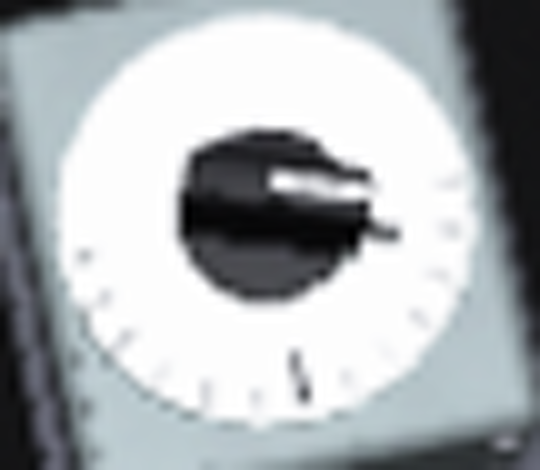

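The fit puts the tester at (0.4884, -0.2465) with yaw about 10.6°. The knob is about 72° CCW of zero, and the mark is about 32 mm out. First I turn the tool to match the knob bar.

Request:
move_arm --rows '[[[0, 0, -1], [0, 0, 0], 1], [[0, 0, -1], [0, 0, 0], 1], [[0, 0, -1], [0, 0, 0], 1], [[0, 0, -1], [0, 0, 0], 1], [[0, 0, -1], [0, 0, 0], 1], [[0, 0, -1], [0, 0, 0], 1], [[0, 0, -1], [0, 0, 0], 1], [[0, 0, -1], [0, 0, 0], 1]]'

```text
time: 0.9
tool_pos: [0.1725, -0.4957, 0.231]
tcp_rot: [[0.509, 0.861, -0.0], [0.861, -0.509, 0.001], [0.001, -0.0, -1.0]]
ft_force: [0.1, -0.1, -0.3]
width: 0.0853
gripper_force: 0.0
```

Request:
move_arm --rows '[[[0, 0, -1], [0, 0, 0], 1], [[0, 0, -1], [0, 0, 0], 1], [[0, 0, -1], [0, 0, 0], 1], [[0, 0, -1], [0, 0, 0], 1], [[0, 0, -0.56], [0, 0, 0], 1], [[0, 0, 0], [0.66, 0.74, 0], 1], [[0, 0, 0], [0.66, 0.74, 0], 1], [[0, 0, 0], [0.66, 0.74, 0], 1]]'

```text
time: 1.7
tool_pos: [0.2723, -0.4288, 0.231]
tcp_rot: [[0.14, 0.99, -0.0], [0.99, -0.14, 0.001], [0.001, -0.0, -1.0]]
ft_force: [-0.1, -0.5, -0.6]
width: 0.0851
gripper_force: 0.0
```

Request:
move_arm --rows '[[[0, 0, 0], [0.66, 0.74, 0], 1], [[0, 0, 0], [0.66, 0.74, 0], 1], [[0, 0, 0], [0.66, 0.74, 0], 1], [[0, 0, 0], [0.66, 0.74, 0], 1], [[0, 0, 0], [0.66, 0.74, 0], 1], [[0, 0, 0], [0.66, 0.74, 0], 1], [[0, 0, 0], [0.66, 0.74, 0], 1], [[0, 0, 0], [0, 0, 0], 1]]'

```text
time: 2.5
tool_pos: [0.505, -0.2729, 0.2306]
tcp_rot: [[0.135, 0.991, -0.0], [0.991, -0.135, 0.001], [0.001, -0.0, -1.0]]
ft_force: [-0.5, 0.6, -0.3]
width: 0.0852
gripper_force: 0.0
```

```bash
cat > d.py <<'E'
import sys,numpy as np
from rig import env
s=env.get_state();R=s["tcp_rot"];p=s["tool_pos"]
t=np.array([float(a) for a in sys.argv[1:4]])
print("t",s["time"],p.round(4),"yaw y",np.degrees(np.arctan2(R[1,1],R[0,1])).round(2),"tool shift units",(R.T@(t-p)/.04).round(3),"q",s["qpos"].round(1),"F",s["ft_force"].round(1),s["ft_torque"].round(2),"w",s["width"].round(4),s["gripper_force"])
E
python3 d.py .5668 -.2322 .072
```

```text
Traceback (most recent call last):
  File "d.py", line 5, in <module>
    print("t",s["time"],p.round(4),"yaw y",np.degrees(np.arctan2(R[1,1],R[0,1])).round(2),"tool shift units",(R.T@(t-p)/.04).round(3),"q",s["qpos"].round(1),"F",s["ft_force"].round(1),s["ft_torque"].round(2),"w",s["width"].round(4),s["gripper_force"])
                                                                                                                                                                                                                    ^^^^^^^^^^^^^^^^
AttributeError: 'float' object has no attribute 'round'
```

Request:
move_arm --rows '[[[0, 0, 0], [0.41, 0.46, 0], 1], [[0, 0, 0], [0.41, 0.46, 0], 1], [[0, 0, 0], [0.4, 0.47, 0], 1], [[0, 0, 0], [0, 0, 0.7], 0.2], [[0, 0, 0], [0, 0, 0.7], 0.2], [[0, 0, 0], [0, 0, 0.7], 0.2], [[0, 0, 0], [0, 0, 0.4], 0.2], [[0, 0, 0], [0, 0, 0], 0.2]]'

```text
time: 3.3
tool_pos: [0.5628, -0.235, 0.1288]
tcp_rot: [[0.14, 0.99, -0.004], [0.99, -0.14, 0.003], [0.002, -0.005, -1.0]]
ft_force: [0.1, -0.1, 0.1]
width: 0.051
gripper_force: 0.0
```

```bash
sed -i 's/s\["width"\].round(4)/s["width"]/' d.py; python3 d.py .5668 -.2322 .072
python3 - <<'E'
from rig import env
import cv2
f=env.grab_frame("top");g=env.grab_frame("scene")
b=cv2.resize(g["pixels"][150:290,220:390,::-1],None,fx=4.2,fy=4.2,interpolation=cv2.INTER_CUBIC)
cv2.imwrite("pics/d.png",b)
E
```

```text
t 3.3 [ 0.5628 -0.235   0.1288] yaw y -8.05 tool shift units [0.079 0.096 1.419] q [-33.6  33.8  77.6  -0.   68.8 -25.6] F [ 0.1 -0.1  0.1] [-0.06 -0.02 -0.05] w 0.05101160044454478 0.0
```

View pics/d.png

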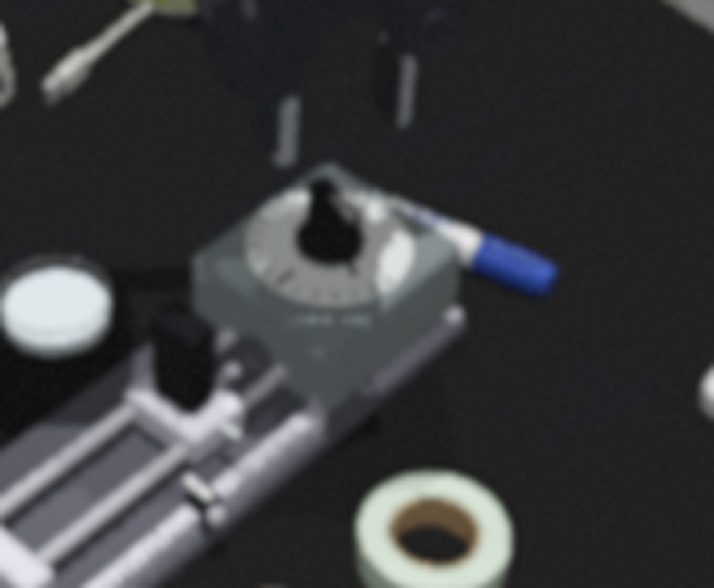

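The fingers, with tips at (287,160) and (405,122), straddle the knob at (325,190). I'll descend and close.

Request:
move_arm --rows '[[[0, 0, 0], [0.08, 0.09, 0], 0.2], [[0, 0, 0], [0, 0, 0.5], 0.2], [[0, 0, 0], [0, 0, 0.5], 0.2], [[0, 0, 0], [0, 0, 0.38], 0.2], [[0, 0, 0], [0, 0, 0], 0.2], [[0, 0, 0], [0, 0, 0], 0.2]]'

```text
time: 4.0
tool_pos: [0.5689, -0.2327, 0.0773]
tcp_rot: [[0.139, 0.99, 0.001], [0.99, -0.139, -0.001], [-0.001, 0.001, -1.0]]
ft_force: [-0.7, -0.4, 0.3]
width: 0.0513
gripper_force: 0.0
```

```bash
python3 d.py .5668 -.2322 .073
```

```text
t 4.0 [ 0.5689 -0.2327  0.0773] yaw y -8.01 tool shift units [ 0.005 -0.053  0.107] q [-33.2  37.6  79.7   0.   62.7 -25.1] F [-0.7 -0.4  0.3] [ 0.01 -0.04  0.02] w 0.05128479696738672 0.0
```

Request:
move_arm --rows '[[[0, 0, 0], [0, -0.05, 0.1], 0.2], [[0, 0, 0], [0, 0, 0], -0.3], [[0, 0, 0], [0, 0, 0], -1], [[0, 0, 0], [0, 0, 0], -1], [[0, 0, 0], [0, 0, 0], -1], [[0, 0, 0], [0, 0, 0], -1], [[0, 0, 0], [0, 0, 0], -1]]'

```text
time: 4.7
tool_pos: [0.5675, -0.2324, 0.0729]
tcp_rot: [[0.14, 0.99, 0.003], [0.99, -0.14, -0.001], [-0.001, 0.003, -1.0]]
ft_force: [4.9, 0.7, 0.2]
width: 0.0105
gripper_force: 61.6
```

```bash
python3 d.py .5668 -.2322 .073
```

```text
t 4.7 [ 0.5675 -0.2324  0.0729] yaw y -8.02 tool shift units [ 0.003 -0.017 -0.004] q [-33.2  37.7  80.2   0.1  61.9 -25.2] F [4.9 0.7 0.2] [ 0.06 -0.7  -0.1 ] w 0.010486790246406768 61.61237418651581
```

Gripped. Next I turn clockwise 71.4° (14.28 units).

Request:
move_arm --rows '[[[0, 0, 1], [0, 0, 0], -1], [[0, 0, 1], [0, 0, 0], -1], [[0, 0, 1], [0, 0, 0], -1], [[0, 0, 1], [0, 0, 0], -1], [[0, 0, 1], [0, 0, 0], -1], [[0, 0, 1], [0, 0, 0], -1], [[0, 0, 1], [0, 0, 0], -1], [[0, 0, 1], [0, 0, 0], -1]]'

```text
time: 5.5
tool_pos: [0.5672, -0.2322, 0.0728]
tcp_rot: [[0.746, 0.666, 0.003], [0.666, -0.746, -0.001], [0.001, 0.002, -1.0]]
ft_force: [3.8, 0.3, 1.3]
width: 0.011
gripper_force: 61.7
```

Request:
move_arm --rows '[[[0, 0, 1], [0, 0, 0], -1], [[0, 0, 1], [0, 0, 0], -1], [[0, 0, 1], [0, 0, 0], -1], [[0, 0, 1], [0, 0, 0], -1], [[0, 0, 1], [0, 0, 0], -1], [[0, 0, 1], [0, 0, 0], -1], [[0, 0, 0.28], [0, 0, 0], -1], [[0, 0, 0], [0, 0, 0], -1]]'

```text
time: 6.3
tool_pos: [0.5672, -0.232, 0.0728]
tcp_rot: [[0.983, 0.184, 0.002], [0.184, -0.983, -0.0], [0.002, 0.001, -1.0]]
ft_force: [5.4, 2.3, 3.9]
width: 0.0105
gripper_force: 62.0
```

```bash
python3 d.py .5668 -.2322 .073
```

```text
t 6.3 [ 0.5672 -0.232   0.0728] yaw y -79.38 tool shift units [-0.011  0.004 -0.004] q [-33.2  37.7  80.3   0.1  62.   46.1] F [5.4 2.3 3.9] [ 0.65 -0.71 -0.02] w 0.010535002837889374 62.00079560279846
```

Request:
move_arm --rows '[[[0, 0, 0], [0, 0, 0], 0.2], [[0, 0, 0], [0, 0, 0], 0.2], [[0, 0, 0], [0, 0, 0], 0.2], [[0, 0, 0], [0, 0, 0], 0.2], [[0, 0, 0], [0, 0, -0.5], 0.2], [[0, 0, 0], [0, 0, -0.8], 0.2], [[0, 0, 0], [0, 0, -0.8], 0.2]]'

```text
time: 7.0
tool_pos: [0.566, -0.2321, 0.1568]
tcp_rot: [[0.983, 0.184, -0.001], [0.184, -0.983, 0.001], [-0.001, -0.001, -1.0]]
ft_force: [-0.6, 0.8, 0.2]
width: 0.0514
gripper_force: 0.0
```

Request:
move_arm --rows '[[[0, 0, 0], [-0.7, 0, 0], 0.2], [[0, 0, 0], [-0.7, 0, 0], 0.2], [[0, 0, 0], [-0.7, 0, 0], 0.2], [[0, 0, 0], [-0.4, 0, 0], 0.2], [[0, 0, 0], [0, 0, 0], 0.2], [[0, 0, 0], [0, 0, 0], 0.2]]'

```text
time: 7.6
tool_pos: [0.4684, -0.2508, 0.1563]
tcp_rot: [[0.983, 0.183, 0.001], [0.183, -0.983, -0.0], [0.0, 0.0, -1.0]]
ft_force: [0.3, 0.8, -0.6]
width: 0.0509
gripper_force: 0.0
```

```bash
python3 d.py .4687 -.2500 .047
python3 - <<'E'
from rig import env
import cv2,numpy as np
f=env.grab_frame("top");g=env.grab_frame("scene")
a=cv2.resize(f["pixels"][150:250,250:340,::-1],None,fx=4.2,fy=4.2,interpolation=cv2.INTER_CUBIC)
b=cv2.resize(g["pixels"][170:270,230:350,::-1],(414,420)if 0 else None,fx=4.2,fy=4.2,interpolation=cv2.INTER_CUBIC)[:,120:]
cv2.imwrite("pics/e.png",np.hstack([a,b])[:, :800])
E
```

```text
t 7.6 [ 0.4684 -0.2508  0.1563] yaw y -79.44 tool shift units [ 0.01  -0.018  2.733] q [-40.8  22.7  90.8   0.   66.4  38.6] F [ 0.3  0.8 -0.6] [-0.04 -0.03  0.05] w 0.05094757309576443 0.0
```

View pics/e.png

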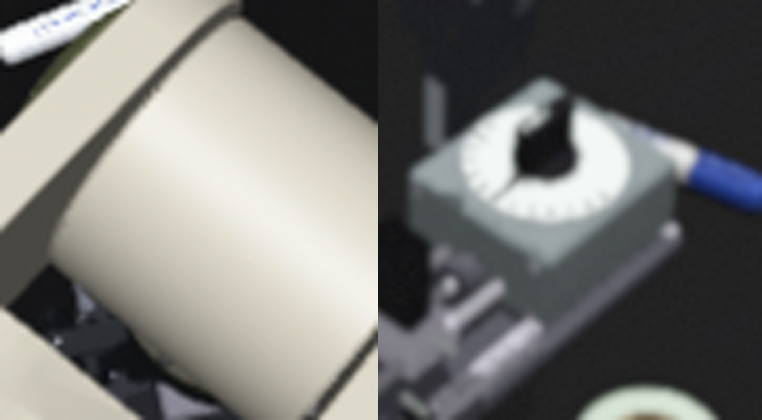

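The scene view shows the knob pointer tip at (505,190), running into the long tick at (495,198). I'll check the angle numerically before going on.

Run:
```python
from h import *
from rig import env
import cv2
f=env.grab_frame("scene");G=cv2.cvtColor(f["pixels"],cv2.COLOR_RGB2GRAY).astype(np.float32)
o=np.array([.5668,-.2322]);A=np.arange(-30,31,3)
for z in(.061,.068):
  for r in range(18,38,2):
    P=np.array([proj(f,[*(o+r/1e3*np.array([np.cos(np.radians(190.6+a)),np.sin(np.radians(190.6+a))])),z]) for a in A],np.float32)
    print(z,r,cv2.remap(G,P[:,0].copy(),P[:,1].copy(),cv2.INTER_CUBIC).ravel().astype(int))
```

```text
0.061 18 [213 209 199 184 165 146 130 125 133 150 168 185 198 206 211 217 223 228
 233 235 236]
0.061 20 [240 238 232 219 208 191 169 150 149 166 189 205 216 223 229 233 236 237
 239 240 242]
0.061 22 [246 245 242 239 232 218 197 175 163 171 192 216 231 237 238 240 242 243
 244 244 245]
0.061 24 [246 246 245 244 242 234 219 199 179 178 198 218 233 242 245 245 245 245
 245 245 245]
0.061 26 [246 246 246 246 245 241 233 218 196 187 199 221 237 242 244 245 246 246
 245 244 244]
0.061 28 [245 245 245 245 245 244 241 226 209 196 203 222 235 242 243 243 245 245
 244 241 240]
0.061 30 [244 243 241 240 241 244 240 230 213 199 206 225 238 240 239 240 244 245
 242 237 234]
0.061 32 [240 240 236 231 230 235 238 231 212 197 205 225 238 240 236 235 241 245
 242 235 228]
0.061 34 [233 237 235 225 219 224 233 230 214 197 202 225 239 238 232 231 238 242
 242 234 226]
0.061 36 [223 232 234 226 215 214 224 227 214 199 198 217 232 235 229 223 230 235
 235 227 219]
0.068 18 [200 190 177 160 146 132 115  89  71  59  44  40  42  45  56  65  73  79
  87  92  95]
0.068 20 [237 232 225 215 209 198 178 156 136 106  82  71  70  81  93 105 118 134
 144 153 154]
0.068 22 [246 244 241 240 238 231 220 209 186 157 130 103 102 117 137 150 161 171
 182 193 198]
0.068 24 [246 246 245 246 245 242 240 234 217 198 163 137 130 149 168 182 197 207
 214 219 223]
0.068 26 [246 246 246 246 246 246 246 242 236 220 191 160 150 173 198 212 217 224
 231 235 238]
0.068 28 [246 245 245 245 246 246 246 245 242 230 210 177 165 184 213 230 235 237
 239 240 242]
0.068 30 [245 246 246 246 246 246 246 246 244 239 220 194 177 197 222 237 243 244
 244 244 244]
0.068 32 [245 244 245 245 245 245 245 245 245 242 230 205 188 202 230 241 244 245
 246 245 245]
0.068 34 [241 240 239 241 243 243 240 241 244 243 232 210 197 210 231 241 244 245
 246 245 243]
0.068 36 [238 236 232 233 239 238 234 231 237 240 231 210 199 216 236 241 240 243
 245 243 239]
```

The tick and pointer agree within measurement error, and the tool yaw matches the tester fit. Next is the slide grip: descend and close.

Request:
move_arm --rows '[[[0, 0, 0], [0, -0.02, 0.6], 0.2], [[0, 0, 0], [0, 0, 0.6], 0.2], [[0, 0, 0], [0, 0, 0.6], 0.2], [[0, 0, 0], [0, 0, 0.5], 0.2], [[0, 0, 0], [0, 0, 0.4], 0.2], [[0, 0, 0], [0, 0, 0], 0.2], [[0, 0, 0], [0, 0, 0], 0.2]]'

```text
time: 8.45
tool_pos: [0.4684, -0.2498, 0.0484]
tcp_rot: [[0.983, 0.184, 0.0], [0.184, -0.983, -0.0], [0.0, 0.0, -1.0]]
ft_force: [-0.9, 0.7, 0.2]
width: 0.051
gripper_force: 0.0
```

Request:
move_arm --rows '[[[0, 0, 0], [0, 0, 0], -0.4], [[0, 0, 0], [0, 0, 0], -1], [[0, 0, 0], [0, 0, 0], -1], [[0, 0, 0], [0, 0, 0], -1], [[0, 0, 0], [0, 0, 0], -1], [[0, 0, 0], [0, 0, 0], -1]]'

```text
time: 9.05
tool_pos: [0.4685, -0.2505, 0.0493]
tcp_rot: [[0.983, 0.184, 0.002], [0.184, -0.983, -0.002], [0.002, 0.002, -1.0]]
ft_force: [-1.1, -2.4, 7.4]
width: 0.0271
gripper_force: 59.8
```

```bash
python3 d.py .4687 -.2500 .047
```

```text
t 9.05 [ 0.4685 -0.2505  0.0493] yaw y -79.42 tool shift units [ 0.007 -0.011  0.056] q [-40.8  31.   96.5  -0.   52.3  38.7] F [-1.1 -2.4  7.4] [-0.04  0.06 -0.02] w 0.027060854451691773 59.84475910663605
```

Request:
move_arm --rows '[[[0, 0, 0], [-0.2, 0, 0], -1], [[0, 0, 0], [-0.2, 0, 0], -1], [[0, 0, 0], [-0.2, 0, 0], -1], [[0, 0, 0], [-0.2, 0, 0], -1], [[0, 0, 0], [0, 0, 0], -1], [[0, 0, 0], [0, 0, 0], -1]]'

```text
time: 9.65
tool_pos: [0.4377, -0.2562, 0.0492]
tcp_rot: [[0.983, 0.183, 0.004], [0.183, -0.983, -0.002], [0.004, 0.003, -1.0]]
ft_force: [6.5, 0.0, 4.0]
width: 0.0271
gripper_force: 59.6
```

```bash
python3 d.py .4687 -.2500 .047;python3 - <<'E'
from rig import env
import cv2,numpy as np,pickle
f=env.grab_frame("top");g=env.grab_frame("scene");pickle.dump(g,open("s2.pkl","wb"))
a=cv2.resize(f["pixels"][220:270,290:350,::-1],None,fx=6,fy=6,interpolation=cv2.INTER_CUBIC)
b=cv2.resize(g["pixels"][235:285,230:300,::-1],None,fx=6,fy=6,interpolation=cv2.INTER_CUBIC)
cv2.imwrite("pics/g.png",np.hstack([a,b]))
E
```

```text
t 9.65 [ 0.4377 -0.2562  0.0492] yaw y -79.45 tool shift units [ 0.79  -0.012  0.059] q [-4.360e+01  2.860e+01  1.008e+02  1.000e-01  5.040e+01  3.570e+01] F [6.5 0.  4. ] [ 0.33 -0.97  0.07] w 0.02705024374797212 59.64862525463104
```

View pics/g.png

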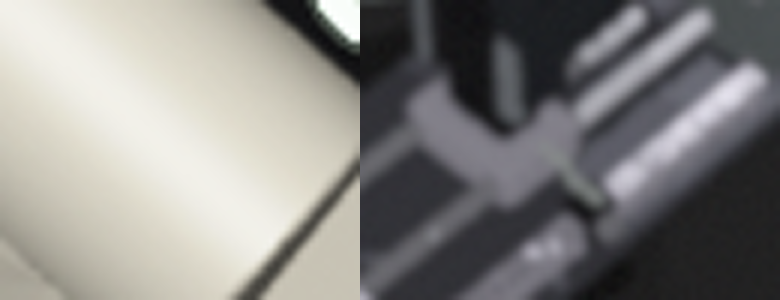

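The scene view shows the slide pointer (555,150)–(575,178) running nearly collinear into the rider's bar (580,185)–(605,205). I'll measure the residual offset by rectifying the pointer plane.

Run:
```python
from h import *
import cv2
q=np.array([.4884,-.2467]);t=np.radians(10.58);R=np.array([[np.cos(t),-np.sin(t)],[np.sin(t),np.cos(t)]])
W=[]
for n in("scene.pkl","s2.pkl"):
    f=pickle.load(open(n,"rb"))
    xs=np.arange(-75,-5,.125);ys=np.arange(-15,-65,-.25)
    M=np.array([[proj(f,[*(q+R@np.array([x,y])/1e3),.034]) for x in xs] for y in ys],np.float32)
    I=cv2.remap(f["pixels"],M[...,0],M[...,1],cv2.INTER_CUBIC)
    if n=="scene.pkl": c0=I
    W.append(I[:,:,::-1]); G=cv2.cvtColor(I,cv2.COLOR_RGB2GRAY).astype(float)
    for y in range(-25,-54,-3):
        i=int((-15-y)*4); g=G[i-2:i+3].mean(0)
        pk=[(round(xs[j],1),int(g[j])) for j in range(8,len(g)-8) if g[j]==g[j-8:j+9].max() and g[j]>min(g[max(0,j-40):j].min(),g[j:j+40].min())+20 ]
        print(n,y,pk)
cv2.imwrite("pics/r.png",np.vstack(W))
```

```text
scene.pkl -25 [(np.float64(-34.0), 165), (np.float64(-20.1), 210), (np.float64(-20.0), 210)]
scene.pkl -28 [(np.float64(-41.9), 126), (np.float64(-41.6), 126), (np.float64(-41.5), 126), (np.float64(-41.4), 126), (np.float64(-41.2), 126), (np.float64(-20.2), 207), (np.float64(-20.1), 207)]
scene.pkl -31 [(np.float64(-42.4), 108), (np.float64(-20.5), 203), (np.float64(-20.4), 203), (np.float64(-20.2), 203)]
scene.pkl -34 [(np.float64(-53.8), 156), (np.float64(-21.0), 175)]
scene.pkl -37 [(np.float64(-54.1), 201), (np.float64(-21.9), 121), (np.float64(-21.4), 121)]
scene.pkl -40 [(np.float64(-54.4), 204), (np.float64(-54.2), 204), (np.float64(-54.1), 204), (np.float64(-41.5), 107), (np.float64(-41.4), 107), (np.float64(-41.2), 107), (np.float64(-41.1), 107), (np.float64(-27.9), 107), (np.float64(-27.8), 107), (np.float64(-27.6), 107)]
scene.pkl -43 [(np.float64(-69.5), 134), (np.float64(-54.1), 204), (np.float64(-40.2), 133), (np.float64(-40.1), 133), (np.float64(-28.9), 133)]
scene.pkl -46 [(np.float64(-70.1), 201), (np.float64(-69.8), 201), (np.float64(-69.6), 201), (np.float64(-69.5)
[... 914 characters left out ...]
121), (np.float64(-54.5), 121), (np.float64(-54.4), 121)]
s2.pkl -43 [(np.float64(-68.5), 61), (np.float64(-68.4), 61), (np.float64(-54.8), 116), (np.float64(-54.6), 116), (np.float64(-54.5), 116)]
s2.pkl -46 [(np.float64(-70.1), 100), (np.float64(-69.5), 100), (np.float64(-54.6), 119), (np.float64(-54.5), 119), (np.float64(-43.0), 176), (np.float64(-42.9), 176), (np.float64(-40.5), 179)]
s2.pkl -49 [(np.float64(-70.1), 118), (np.float64(-70.0), 118), (np.float64(-69.9), 118), (np.float64(-54.9), 110), (np.float64(-41.2), 203), (np.float64(-41.1), 203), (np.float64(-41.0), 203)]
s2.pkl -52 [(np.float64(-70.1), 116), (np.float64(-70.0), 116), (np.float64(-69.9), 116), (np.float64(-55.4), 75)]
```

View pics/r.png

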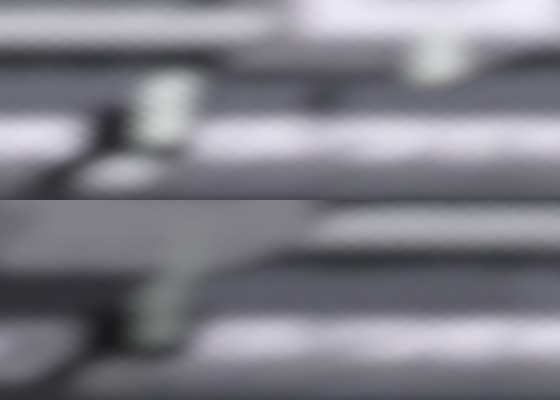

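The slide pointer is still about 2.3 mm short (-51.9 against -54.2). I'll go about 4 mm further.

Request:
move_arm --rows '[[[0, 0, 0], [-0.1, 0, 0], -1], [[0, 0, 0], [0, 0, 0], -1], [[0, 0, 0], [0, 0, 0], -1], [[0, 0, 0], [0, 0, 0], -1], [[0, 0, 0], [0, 0, 0], -1]]'

```text
time: 10.25
tool_pos: [0.434, -0.2569, 0.0492]
tcp_rot: [[0.983, 0.183, 0.004], [0.183, -0.983, -0.002], [0.004, 0.003, -1.0]]
ft_force: [8.0, -0.3, 5.1]
width: 0.0271
gripper_force: 59.8
```

```bash
python3 d.py .4687 -.2500 .047
python3 - <<'E'
from h import *
from rig import env
import cv2
f=env.grab_frame("scene")
q=np.array([.4884,-.2467]);t=np.radians(10.58);R=np.array([[np.cos(t),-np.sin(t)],[np.sin(t),np.cos(t)]])
xs=np.arange(-75,-35,.125);ys=np.arange(-15,-65,-.25)
M=np.array([[proj(f,[*(q+R@np.array([x,y])/1e3),.034]) for x in xs] for y in ys],np.float32)
I=cv2.remap(f["pixels"],M[...,0],M[...,1],cv2.INTER_CUBIC);G=cv2.cvtColor(I,cv2.COLOR_RGB2GRAY).astype(float)
for y in range(-27,-48,-2):
    i=int((-15-y)*4);g=G[i-2:i+3].mean(0);m=(xs>-62)&(xs<-46);j=np.argmax(g*m);print(y,xs[j],int(g[j]),g[m][::16].astype(int))
cv2.imwrite("pics/r2.png",cv2.resize(I[:,:,::-1],None,fx=2,fy=2))
E
```

```text
t 10.25 [ 0.434  -0.2569  0.0492] yaw y -79.44 tool shift units [ 0.885 -0.011  0.059] q [-4.400e+01  2.830e+01  1.013e+02  1.000e-01  5.020e+01  3.540e+01] F [ 8.  -0.3  5.1] [ 0.37 -1.    0.04] w 0.027073695140546812 59.753002524375916
-27 -56.25 137 [124 126 132 136 132 126 123 118]
-29 -56.625 134 [119 122 130 134 131 123 116 107]
-31 -55.75 130 [105 109 122 130 125 113 103  91]
-33 -55.125 121 [ 78  89 108 120 117 104  94  86]
-35 -55.125 119 [ 59  72  98 117 116 105  96  90]
-37 -55.0 123 [ 53  72  98 120 121 110  97  93]
-39 -54.875 125 [ 57  75 102 121 123 107  94  92]
-41 -55.0 120 [ 53  71  94 117 117 100  89  90]
-43 -54.75 115 [ 41  53  83 110 113  99  91 102]
-45 -46.125 149 [ 29  40  78 111 116 106 118 142]
-47 -46.25 183 [ 27  40  81 113 119 124 155 178]
```

View pics/r2.png

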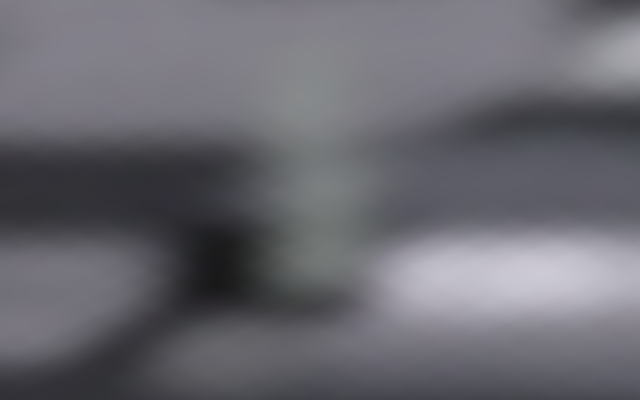

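The pointers form one straight bar at about x=310 in the picture. The slide sits about 1 mm past the mark, and the grip is firm at 60 N. I'm handing in.

```bash
python3 -c "
from rig import env
print(env.hand_in())"
```

```text
the job is handed in; nothing more can be done
None
```

I turned the tare knob to zero (pointer on the long tick, within a few degrees as measured) and pulled the slide to about 1 mm past the mark. The slide was still gripped when I handed the job in; no verdict came back.

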